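Pop the battery hatch of the trainer's transmitter unit

ROBOT

A 7-joint arm with a two-finger parallel gripper is mounted at the origin on the work surface. World frame = base frame: x ahead of the robot, y to its left, z up, the work surface at z = 0. Lengths are in m, angles in rad, forces in N, time in s.
With the tool pointing down it reaches from about 0.425 to 0.875 m from the base axis. Payload 4.7 kg.
Tool frame: the origin (TCP) lies on the centre line of the jaws, within the pads' length; the fingertips stand 14 mm ahead of it and the grasp point (between the pads) lies 5 mm behind it (bot.finger_overhang is the distance from the TCP to the fingertips, in m); x points along the fingers, z is the direction in which the jaws open and shut, and the axes are right-handed (so a half turn about x gives the same grasp; the last joint's range is limited). The gripper opens to 85 mm and grips with 20 to 120 N. Pads are 22 mm wide; open, the fingers measure 114 mm over their backs; the gripper's body (76 mm by 85 mm) begins 54 mm behind the grasp point. The pads swing forward as they close: fully open they stand 13 mm farther back than shut.
Start: joints at [1.357, 0.321, -0.07, 1.45, 0.023, 1.371, -0.057], TCP at [0.147, -0.633, 0.245] pointing down, gripper open.
Joint ranges: [-2.86, 2.86], [-0.3, 2.09], [-1.38, 1.24], [0.06, 2.45], [-1.56, 4.7], [0.09, 2.05], [-2.69, 2.69]. Speed limits (rad/s): [2.57, 2.57, 3.14, 3.14, 3.14, 3.14, 3.14].

INTERFACE

Orientations are given as a rotation vector (axis times angle).
In Python, from bench import bot, imaging gives the robot as it stands.
- The arm moves only by the tool carry_out, never from a script. Its argument "commands" is a list of rows, each a list of 3 entries, a list of its own where there are three numbers: the shift along the tool's x, y, z in m, then the turn, a rotation vector about the tool's x, y, z in degrees, then the closure in counts, from 0 (fully open) to 255 (shut). In form: [[[dx, dy, dz], [ax, ay, az], gripper], ...]. A call has 1 to 5 rows; each row shifts and turns the commanded pose from where the row before left it, along the tool's axes as they then stand; what a row does not reach is not made up. A row lasts 1/8 s, in which the tool goes at most 62.5 mm and 10.7 degrees, less where a joint would pass 70% of its speed; a pose out of reach is approached as far as the arm can. A call with a gripper value outside its range is refused whole. The fingers move at their own pace and stop on an object; the grip force is fixed at half the most. Time passes only in rows, so rows that do not move let the fingers close. It gives the time, the measured TCP pose, the force and the opening at its end, in the units of the state.
- bot.observe(): the state, without advancing time (a new reading comes with each control period).
- imaging.snapshot(name): name is "scene" or "top" or "wrist"; returns (picture, depth): 400x640x3 uint8, blue, green, red; 400x640 float32, m along the optical axis (not along the pixel's ray), 0 where there is no reading.
- imaging.get_calibration(name): a dict with "K" (3x3 intrinsics, pixels), "world_to_cam" (4x4, takes a point from world to camera coordinates); the wrist camera has in their place "tool_from_camera" (4x4, takes a point from camera to tool coordinates, whose origin is the TCP and whose axes are the tool frame's). Camera axes: x right, y up, looking along -z (the intrinsics and any distortion apply to the point x, -y, -z); pixel columns grow to the right and rows downward; lengths in m; the calibration is good to about 2 mm. A picture is of the moment at which its call begins: read the wrist's pose just before it. get_calibration takes no time and is no camera call.
- bot.close_job(): hands the job in, once; it reports no verdict.
The state is a dict: "time": time; "joint_pos": joint angles; "qd": joint speeds; "effort": joint torques, N m; "tool_pos": TCP position; "tool_rot": TCP orientation; "contact_force": force on the tool from outside, world axes, zero at the start; "torque": the same for the moment, N m; "grip_width": finger opening in m.
Only numpy, scipy, OpenCV 4.12 (cv2) and the standard library are available. Lean on these libraries where they do the work, as an engineer would, in place of code of your own. Each camera call takes 0.05 s, during which the arm holds its last target. There are 200 camera calls.

TASK

Two grey units of a welding trainer stand on the bench: open the battery hatch, the wide one, not the narrower fuse hatch. Press it down at the dark spot near its free edge once, until it stops, and back away so that it pops up; see that it stays open on its own, and do not push it shut again. Use only the fingertips, pinch or lift nothing, leave the narrower hatch shut and leave the things standing around where they are.

Things in the scene. Friction and masses are not known exactly. Their poses are not given: they have to be found in the camera images.
- battery_hatch (a joint): Angle of the wide battery hatch. About 0 = shut and latched, level, its top 77 mm above the bench; below 0 = pressed in, hard stop at -0.09; above 0 = open, stop at 1.0 rad. Its push-push latch surely lets go past -0.07 (6 mm down at the press spot; stop at 7.6 mm; 2 N there, jolts to 6 N). As the finger rises a spring swings it fully open in 0.5 s and holds it. Pressed right down again it relatches.
- battery_hatch_latch (a joint): Hidden pin inside that latch (m): about 0 = latched, above +0.002 = let go with the hatch pressed in, -0.007 to -0.010 = hatch has popped (armed to latch again at the next press).
- battery_hatch_press (a point): Press spot: flat dark disc 20 mm across, centred on the top face of the wide hatch (125 mm along the hinge, 100 from hinge to free edge, 4 thick), mid-length, 15 mm from the free edge; rides with the hatch. Its x points from free edge to hinge, y along the hinge, z out of the top. The unit's top beside the hatch is solid, 75 mm high; before the free edge is only a lip 60 mm high, 22 mm deep.
- battery_unit: Unit with the wide hatch: grey box fixed to the bench, 180 (x) x 170 (y) x 75 mm high, origin at the centre of its underside. In its frame the hatch hinge is at x = +35 mm, z = 75 mm, along y; the free edge at x = -65 mm; its front (-x, three round sockets) faces roughly towards the robot. The two units may swap places.
- fuse_unit: The other unit: the same box, but with a narrower hatch (80 mm along the hinge, 100 from hinge to free edge) in the same position; fixed to the bench.
- fuse_hatch (a joint): Angle of the narrower fuse hatch, about 0 = shut and latched, positive = open. It works like the other one and must stay shut.
- cell: Spare battery cell, steel cylinder 26 mm across and 49 mm high, standing loose on the battery unit's top behind the hinge; origin at the centre of its underside.
- coupon: Steel T-joint weld sample, 90 x 50 x 46 mm, loose on the bench; origin at the centre of its underside.
- tin: Closed tin, 66 mm across and 100 mm high, standing loose on the bench; origin at the centre of its underside.
- phone: Flat black handset, 150 x 75 x 10 mm, lying loose on the bench; origin at the centre of its underside.
Not all that is in view belongs to the job. What is shaped like the tin but green or yellow is not meant.

How it is judged:
By the outcome, as a careful person would: the job done as asked, in the order asked, and still so for the second after the job is handed in, with the robot touching nothing.
It also fails if it takes over 32 s, if anything falls off the work surface, if the arm or the gripper's body presses on something with over 40 N, if the wrist force passes 120 N, or if a joint passes its speed limit or range.

## Working session

There is one attempt and no reset: what is moved stays moved. The work goes in short steps, Python scripts to look and compute and a tool call to move; the robot and the scene stay as the last step left them, time stands still between calls to the robot, and variables do not carry over. Pictures are saved under pics/ and viewed, about 8 in all and at most 12, crops included, and the job is handed in when it is done.

Besides the shell and the picture viewer there is one more tool, called in YAML: its name, and indented under it one key for each argument. carry_out: Moves the arm, as the interface text tells. Its arguments: {"type":"object","properties":{"commands":{"type":"array","items":{"type":"array"}}},"required":["commands"]}

```bash
mkdir -p pics; python3 - <<'E'
from bench import bot, imaging
import cv2, numpy as np
print(bot.observe())
for n in ("scene","top"):
    p,d=imaging.snapshot(n); cv2.imwrite(f"pics/{n}0.png",p); np.save(f"pics/{n}0.npy",d)
    c=imaging.get_calibration(n); print({k:np.round(v,3).tolist() if not isinstance(v,str) else v for k,v in c.items()})
print(imaging.get_calibration("wrist"))
E
```

```text
{'time': 0.0, 'joint_pos': array([ 1.35711025,  0.32178187, -0.07010596,  1.45165343,  0.02259883,
        1.37079069, -0.05692015]), 'qd': array([ 3.80987087e-04,  1.49249857e-03,  5.94684229e-04, -8.93615458e-04,
       -3.00483068e-03, -7.47730506e-05,  2.02789819e-04]), 'effort': array([ 8.62662746e-04, -4.93576026e+01, -3.81608913e-01, -3.14339089e+01,
        1.28230633e-02,  1.14078654e-02,  1.80688079e-05]), 'tool_pos': array([ 0.14663793, -0.63273068,  0.24426117]), 'tool_rot': array([ 1.04088125,  1.30992815, -1.03908121]), 'contact_force': array([ 0.09784436, -0.46833138, -0.75188025]), 'torque': array([-0.01720933,  0.00059527, -0.02172217]), 'grip_width': 0.08537130508743304}
{'K': [[465.65, 0.0, 322.521], [0.0, 465.65, 198.182], [0.0, 0.0, 1.0]], 'world_to_cam': [[0.16, 0.987, 0.016, -0.111], [-0.681, 0.099, 0.726, 0.356], [0.715, -0.127, 0.688, -1.697], [0.0, 0.0, 0.0, 1.0]]}
{'K': [[407.325, 0.0, 318.519], [0.0, 407.325, 192.859], [0.0, 0.0, 1.0]], 'world_to_cam': [[0.022, -1.0, 0.01, 0.016], [0.997, 0.022, 0.079, -0.58], [-0.079, 0.008, 0.997, -1.261], [0.0, 0.0, 0.0, 1.0]]}
{'K': array([[278.28226889,   0.        , 325.13592076],
       [  0.        , 278.28226889, 200.86527149],
       [  0.        ,   0.        ,   1.        ]]), 'tool_from_camera': array([[ 3.27828017e-04,  2.88751394e-01, -9.57404055e-01,
        -1.28723582e-01],
       [-2.67440734e-04,  9.57404098e-01,  2.88751315e-01,
         7.34320367e-02],
       [ 9.99999911e-01,  1.61388072e-04,  3.91087771e-04,
         2.81129040e-04],
       [ 0.00000000e+00,  0.00000000e+00,  0.00000000e+00,
         1.00000000e+00]])}
```

View pics/top0.png

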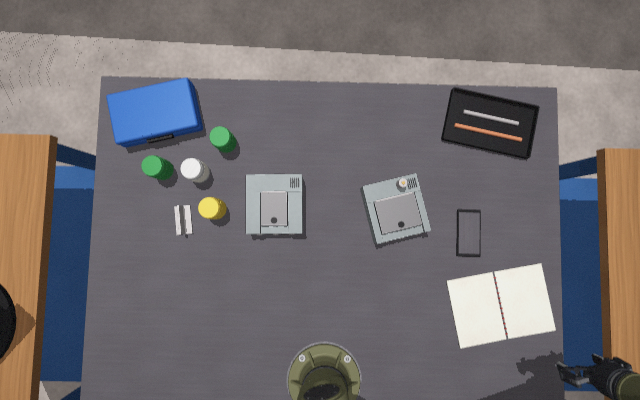

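View pics/scene0.png

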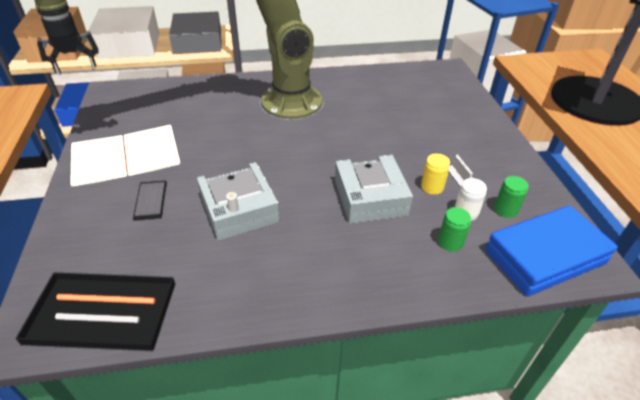

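The top view shows two candidates. The unit at about (274,205) has a narrow hatch. The unit at about (397,209) has a wide hatch, with the cell standing behind it, and its dark spot is at about (401,224); this is the battery unit. Next I measure the spot and confirm it in a crop.

```bash
cat > h.py <<'E'
import numpy as np
from bench import imaging
def ray(n,uv):
    c=imaging.get_calibration(n);K=c["K"];T=c["world_to_cam"];R=T[:3,:3]
    d=np.array([(uv[0]-K[0,2])/K[0,0],-(uv[1]-K[1,2])/K[1,1],-1.])
    return -R.T@T[:3,3], R.T@d
def onplane(n,uv,z):
    o,d=ray(n,uv); return o+d*(z-o[2])/d[2]
def twoview(a,ua,b,ub):
    A=[];B=[]
    for n,u in((a,ua),(b,ub)):
        o,d=ray(n,u);d/=np.linalg.norm(d);P=np.eye(3)-np.outer(d,d);A.append(P);B.append(P@o)
    return np.linalg.lstsq(np.vstack(A),np.hstack(B),rcond=None)[0]
E
python3 - <<'E'
import cv2,numpy as np
from h import *
S={}
for n,(u,v,w,hh) in {"top":(401,224,8,8),"scene":(231,178,8,6)}.items():
    p=cv2.imread(f"pics/{n}0.png");g=cv2.cvtColor(p,cv2.COLOR_BGR2GRAY)
    r=g[v-hh:v+hh+1,u-w:u+w+1].astype(float)
    wt=np.clip(110-r,0,None); ys,xs=np.mgrid[v-hh:v+hh+1,u-w:u+w+1]
    S[n]=((wt*xs).sum()/wt.sum(),(wt*ys).sum()/wt.sum()); print(n,S[n],r.astype(int)[::2,::2])
    print(onplane(n,S[n],.077))
print("two",twoview("top",S["top"],"scene",S["scene"]))
p=cv2.imread("pics/top0.png");a=cv2.resize(p[165:255,350:445],None,fx=6,fy=6,interpolation=cv2.INTER_CUBIC)
g=cv2.cvtColor(p,cv2.COLOR_BGR2GRAY)
m=np.zeros_like(g);m[165:255,350:445]=(g[165:255,350:445]>100)*255
c=max(cv2.findContours(m,0,2)[0],key=cv2.contourArea);R=cv2.minAreaRect(c);print(R)
b=cv2.boxPoints(R);W=np.array([onplane("top",q,.075) for q in b]);print(W,np.linalg.norm(np.diff(W,axis=0),axis=1))
cv2.polylines(a,[np.int32((b-[350,165])*6)],True,(0,0,255),1)
cv2.circle(a,tuple(np.int32((np.array(S["top"])-[350,165]+.5)*6)),4,(0,0,255),1)
cv2.imwrite("pics/crop.png",a)
E
```

```text
top (np.float64(400.7702243371856), np.float64(224.34126444595512)) [[154 154 155 153 154 153 152 152 151]
 [154 154 156 152 152 153 153 151 151]
 [154 154 154 152 140 152 152 152 152]
 [155 155 155  80  56  92 153 152 151]
 [155 154 154  55  54  55 151 152 150]
 [152 152 154  50  56  92 152 151 152]
 [153 154 154 153 140 149 114 117 103]
 [153 143 112 111  95 148 151 166 167]
 [154 153 155 169 168 166 167 167 166]]
[ 0.48546359 -0.21981914  0.077     ]
scene (np.float64(230.51166407465007), np.float64(177.03888024883358)) [[126 127 136 140 178 178 207 190 185]
 [172 163 186 158 178 170 186 182 179]
 [196 180 154  80  67  94 166 179 180]
 [181 179 135  70  64 109 171 180 180]
 [179 179 173 152 152 169 179 179 179]
 [179 179 180 179 180 180 180 180 181]
 [180 179 180 180 179 180 180 180 180]]
[ 0.489164   -0.22119005  0.077     ]
two [ 0.48543907 -0.22101815  0.07370691]
((396.9999694824219, 209.49996948242188), (93.99998474121094, 88.99998474121094), -0.0)
[[ 0.39374373 -0.06864087  0.075     ]
 [ 0.66215361 -0.06447194  0.075     ]
 [ 0.66878595 -0.35129452  0.075     ]
 [ 0.39964686 -0.35055348  0.075     ]] [0.26844225 0.28689924 0.26914011]
```

View pics/crop.png

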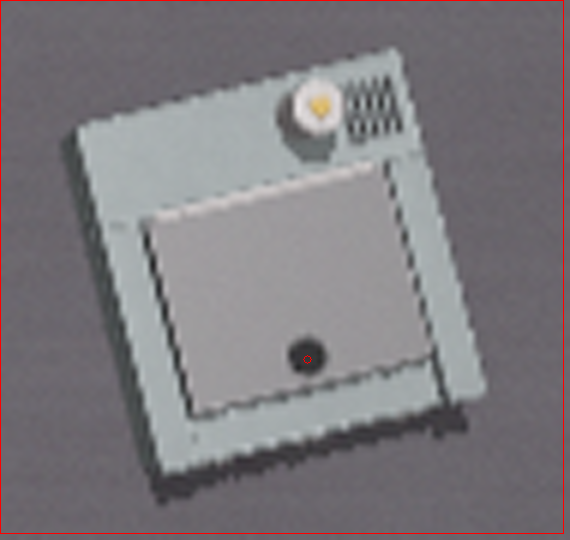

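The crop confirms it: wide hatch, cell behind the hinge, and the spot near the free edge at crop (307,357). The red rectangle was a bad mask, so I take the yaw from the hatch corners instead.

```bash
python3 - <<'E'
from h import *
from bench import bot
from scipy.spatial.transform import Rotation as R
c={k:onplane("top",np.array(q)/6+[349.5,164.5],.077) for k,q in dict(fl=(193,417),fr=(435,359),hl=(147,220),hr=(385,163)).items()}
for k,v in c.items(): print(k,v.round(4))
print("len",np.linalg.norm(c['fl']-c['fr']),np.linalg.norm(c['hl']-c['fl']))
y=c['fl']-c['fr']+c['hl']-c['hr'];y/=np.linalg.norm(y);x=np.array([y[1],-y[0],0]);print("yaw",np.degrees(np.arctan2(x[1],x[0])))
mid=(c['fl']+c['fr'])/2;print("press est from corners",mid+.015*x)
s=bot.observe();T=R.from_rotvec(s['tool_rot']);print(T.as_matrix().round(3))
tgt=np.array([.4865,-.2205,.150])
for sg in(1,-1):
    G=np.c_[[0,0,-1],np.cross(sg*y,[0,0,-1]),sg*y];print(sg,np.degrees((T.inv()*R.from_matrix(G)).as_rotvec()).round(1))
print("shift in tool",T.inv().apply(tgt-s['tool_pos']).round(4))
E
```

```text
fl [ 0.4553 -0.1626  0.077 ]
fr [ 0.4869 -0.2838  0.077 ]
hl [ 0.5535 -0.1385  0.077 ]
hr [ 0.5849 -0.2584  0.077 ]
len 0.125252172479166 0.10103310645264595
yaw 14.646012430922145
press est from corners [ 0.48561548 -0.219394    0.077     ]
[[-0.001  0.974  0.226]
 [ 0.002  0.226 -0.974]
 [-1.    -0.    -0.002]]
1 [178.4   0.    0.2]
-1 [-1.6 -0.1  0. ]
shift in tool [ 0.0948  0.4242 -0.3247]
```

carry_out:
  commands:
    - [[0, 0.04, -0.03], [-1.6, 0, 0], 255]
    - [[0, 0.047, -0.036], [0, 0, 0], 255]
    - [[0, 0.047, -0.036], [0, 0, 0], 255]
    - [[0, 0.047, -0.036], [0, 0, 0], 255]
    - [[0, 0.047, -0.036], [0, 0, 0], 255]

```text
time: 0.72
tool_pos: [0.3253, -0.4063, 0.245]
tool_rot: [1.019, 1.32, -1.019]
contact_force: [0.1, -0.4, -0.3]
grip_width: 0.0001
```

carry_out:
  commands:
    - [[0, 0.047, -0.036], [0, 0, 0], 255]
    - [[0, 0.047, -0.036], [0, 0, 0], 255]
    - [[0.02, 0.04, -0.03], [0, 0, 0], 255]
    - [[0.02, 0.03, -0.02], [0, 0, 0], 255]
    - [[0, 0, 0], [0, 0, 0], 255]

```text
time: 1.35
tool_pos: [0.453, -0.2447, 0.2035]
tool_rot: [1.015, 1.326, -1.014]
contact_force: [-0.5, 0.5, 0.1]
grip_width: -0.0002
```

```bash
cat > w.py <<'E'
import cv2,sys
from h import *
from bench import bot
from scipy.spatial.transform import Rotation as R
s=bot.observe();p,d=imaging.snapshot("wrist");cv2.imwrite(f"pics/{sys.argv[1]}.png",p)
T=R.from_rotvec(s['tool_rot']);print(s['time'],s['tool_pos'],s['contact_force'],s['grip_width'],T.as_matrix().round(3).tolist())
print("to spot, tool axes",T.inv().apply(np.array([.486,-.220,.077])-s['tool_pos']).round(4))
c=imaging.get_calibration("wrist");K=c["K"];X=c["tool_from_camera"]
q=X[:3,:3].T@(T.inv().apply(np.array([.486,-.220,.077])-s['tool_pos'])-X[:3,3])
print("expected spot px",K[0,2]+K[0,0]*q[0]/-q[2],K[1,2]-K[1,1]*q[1]/-q[2])
E
python3 w.py w1
```

```text
1.35 [ 0.45298378 -0.24472003  0.20346414] [-0.50129264  0.53239518  0.08837334] -0.00018913329156223336 [[-0.002, 0.966, 0.259], [0.003, 0.259, -0.966], [-1.0, -0.002, -0.003]]
to spot, tool axes [ 0.1265  0.0385 -0.0149]
expected spot px 308.6577927738912 156.8518579116046
```

View pics/w1.png

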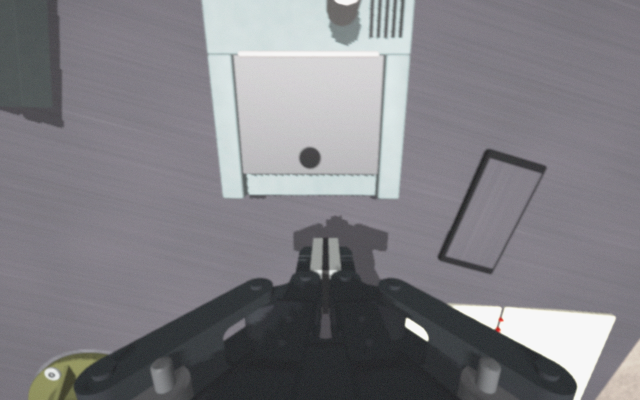

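The wrist view shows the spot at (310,157). I predicted (308.7,156.9), so the estimate holds within about 1 mm.

carry_out:
  commands:
    - [[0.03, 0.02, -0.007], [0, 0, 0], 255]
    - [[0.04, 0.017, -0.007], [0, 0, 0], 255]
    - [[0.025, 0, 0], [0, 0, 0], 255]
    - [[0, 0, 0], [0, 0, 0], 255]
    - [[0, 0, 0], [0, 0, 0], 255]

```text
time: 2.02
tool_pos: [0.4847, -0.2272, 0.1116]
tool_rot: [1.02, 1.317, -1.02]
contact_force: [-0.3, 0.3, 0.4]
grip_width: 0.0001
```

```bash
python3 w.py w2
```

```text
2.025 [ 0.48472362 -0.22724396  0.11163376] [-0.25092626  0.34147252  0.35210113] 0.0001003248057199645 [[0.001, 0.968, 0.251], [-0.001, 0.251, -0.968], [-1.0, 0.001, 0.002]]
to spot, tool axes [ 0.0346  0.003  -0.0068]
expected spot px 314.1784834354837 232.74057578649473
```

View pics/w2.png

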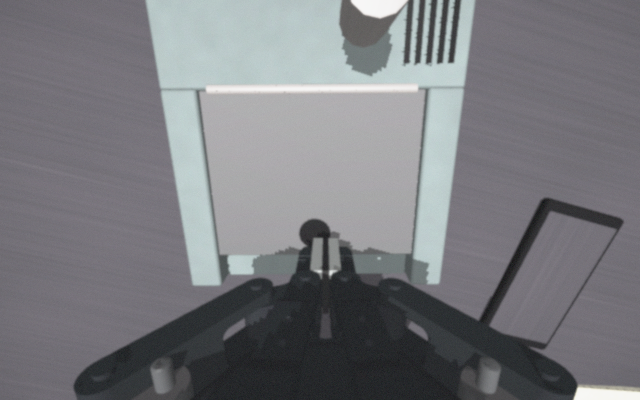

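The spot is at (314,232) as predicted, and the fingers still sit about 7 mm to the -y side. I correct that and descend close.

carry_out:
  commands:
    - [[0, 0.002, -0.007], [0, 0, 0], 255]
    - [[0.008, 0, 0], [0, 0, 0], 255]
    - [[0.005, 0, 0], [0, 0, 0], 255]
    - [[0, 0, 0], [0, 0, 0], 255]

```text
time: 2.58
tool_pos: [0.4841, -0.2183, 0.0966]
tool_rot: [1.019, 1.321, -1.019]
contact_force: [-0.0, -1.3, 0.3]
grip_width: -0.0001
```

```bash
python3 w.py w3
```

```text
2.575 [ 0.48410034 -0.2182976   0.09657287] [-0.03306287 -1.28196745  0.28584315] -6.309116283801221e-05 [[-0.001, 0.967, 0.253], [0.001, 0.253, -0.967], [-1.0, -0.001, -0.001]]
to spot, tool axes [0.0196 0.0014 0.0021]
expected spot px 328.4388759490603 245.50519188259534
```

carry_out:
  commands:
    - [[0.002, 0, 0.002], [0, 0, 0], 255]
    - [[0.003, 0, 0], [0, 0, 0], 255]
    - [[0.002, 0, 0], [0, 0, 0], 255]
    - [[0.002, 0, 0], [0, 0, 0], 255]
    - [[0, 0, 0], [0, 0, 0], 255]

```text
time: 3.25
tool_pos: [0.4852, -0.2205, 0.0883]
tool_rot: [1.019, 1.319, -1.019]
contact_force: [-0.1, -0.2, 1.7]
grip_width: -0.0002
```

carry_out:
  commands:
    - [[0.002, 0, 0], [0, 0, 0], 255]
    - [[0.001, 0, 0], [0, 0, 0], 255]
    - [[0, 0, 0], [0, 0, 0], 255]

```text
time: 3.62
tool_pos: [0.4852, -0.2205, 0.0853]
tool_rot: [1.019, 1.319, -1.019]
contact_force: [-0.7, -0.4, 2.5]
grip_width: 0.0001
```

carry_out:
  commands:
    - [[0.001, 0, 0], [0, 0, 0], 255]
    - [[0, 0, 0], [0, 0, 0], 255]

```text
time: 3.88
tool_pos: [0.4853, -0.2205, 0.0843]
tool_rot: [1.019, 1.319, -1.019]
contact_force: [0.7, -1.1, 1.2]
grip_width: -0.0002
```

carry_out:
  commands:
    - [[0.001, 0, 0], [0, 0, 0], 255]
    - [[0, 0, 0], [0, 0, 0], 255]

```text
time: 4.12
tool_pos: [0.4853, -0.2205, 0.0839]
tool_rot: [1.018, 1.319, -1.019]
contact_force: [-1.8, 0.1, 4.5]
grip_width: -0.0001
```

carry_out:
  commands:
    - [[0.001, 0, 0], [0, 0, 0], 255]
    - [[0, 0, 0], [0, 0, 0], 255]

```text
time: 4.38
tool_pos: [0.4854, -0.2206, 0.0837]
tool_rot: [1.018, 1.319, -1.019]
contact_force: [-3.0, 0.5, 10.7]
grip_width: -0.0001
```

That is the hard stop: the force rose to 10.7 N with no further travel. Now I back away up and towards the free-edge side.

carry_out:
  commands:
    - [[-0.05, -0.02, 0], [0, 0, 0], 255]
    - [[-0.05, -0.03, 0], [0, 0, 0], 255]
    - [[-0.04, -0.03, 0], [0, 0, 0], 255]
    - [[0, 0, 0], [0, 0, 0], 255]
    - [[0, 0, 0], [0, 0, 0], 255]

```text
time: 5.0
tool_pos: [0.4077, -0.2399, 0.2215]
tool_rot: [1.019, 1.321, -1.018]
contact_force: [-0.3, 0.0, -0.7]
grip_width: 0.0001
```

```bash
python3 w.py w4; python3 - <<'E'
import cv2,numpy as np
from bench import imaging
a,_=imaging.snapshot("scene");b,_=imaging.snapshot("top")
cv2.imwrite("pics/after.png",np.hstack([cv2.resize(a[140:260,170:430],(520,240)),cv2.resize(b[150:270,230:370+80],(440,240))[:, -280:]]))
cv2.imwrite("pics/w4c.png",a)
E
```

```text
5.0 [ 0.40770352 -0.23987816  0.22145809] [-0.3393692   0.04202688 -0.73963335] 0.00010666684863216485 [[-0.001, 0.967, 0.253], [0.001, 0.253, -0.967], [-1.0, -0.0, -0.001]]
to spot, tool axes [0.1444 0.0808 0.0007]
expected spot px 325.7249078668025 108.62711070741945
```

View pics/after.png

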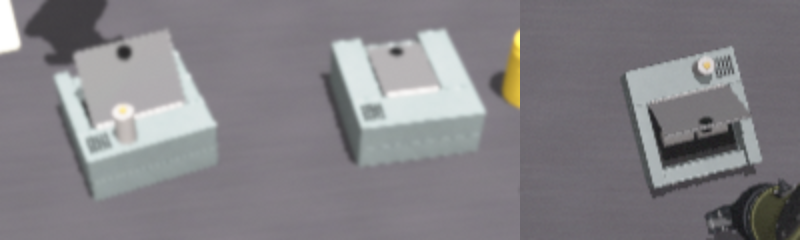

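View pics/w4.png

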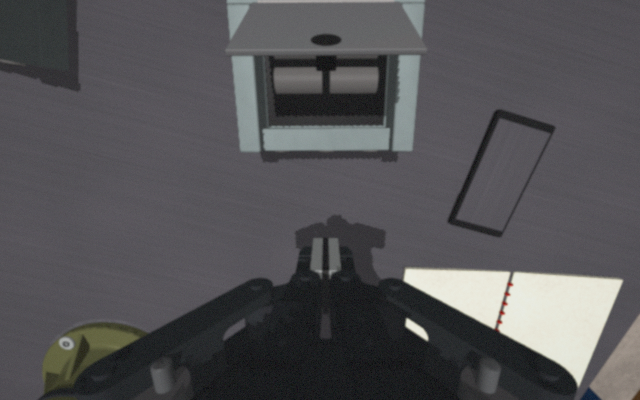

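The wide hatch is open: the spot is now raised at wrist (326,40) and the compartment shows beneath it. The cell is still standing, the fuse hatch is shut, and the arm is clear. I'll wait a second and confirm that it holds before handing in.

carry_out:
  commands:
    - [[0, 0, 0], [0, 0, 0], 255]
    - [[0, 0, 0], [0, 0, 0], 255]
    - [[0, 0, 0], [0, 0, 0], 255]
    - [[0, 0, 0], [0, 0, 0], 255]
    - [[0, 0, 0], [0, 0, 0], 255]

```text
time: 5.78
tool_pos: [0.4078, -0.2406, 0.2224]
tool_rot: [1.019, 1.319, -1.019]
contact_force: [0.4, 0.1, 0.0]
grip_width: -0.0
```

```bash
python3 - <<'E'
import cv2,numpy as np
from bench import bot,imaging
a=cv2.imread("pics/w4c.png");b,_=imaging.snapshot("scene")
d=cv2.absdiff(a,b)[140:260,170:430].max(2);print("changed px around units",(d>40).sum(),bot.observe()['contact_force'])
o=cv2.imread("pics/scene0.png");e=cv2.absdiff(o,b).max(2)>40
for n,(x,y,w,h) in dict(fuse=(330,150,85,75),tins=(420,150,110,100),phone=(130,178,40,45),cell=(224,190,18,24)).items(): print(n,e[y:y+h,x:x+w].sum())
if (d>40).sum()<20: print(bot.close_job())
E
```

```text
changed px around units 0 [-0.69150521  0.35938714  0.3213928 ]
fuse 0
tins 0
phone 0
cell 0
the job is handed in; nothing more can be done
None
```

The battery hatch is open and stayed open on its own, and the job is handed in at about 5.8 s of the 32 s allowed. I pressed it once at the dark spot with closed fingertips until it hit the hard stop at 10.7 N. I then backed away up and towards the free edge, and it popped up.

- **Hatch:** the top, scene and wrist views all show it open, and nothing around the units changed over the last 0.7 s before hand-in.
- **Surroundings:** the fuse hatch is still shut. The cell, tin and phone look the same as in the first picture. I did not check the coupon separately.
- **Contact:** the arm is clear, with only about 0.8 N of noise in the force reading.
- **Failed check:** one early rectangle fit of the unit's outline was wrong (bad mask). I took the angle from the hatch corners instead, and the wrist view agreed within about 1 mm.

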